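# Load the seasoning mill and hold its dial at the third click

### The job

Lift the green seasoning puck out of the wooden mould, stand it upright in the round steel feed well on top of the white mill and let go of it. Then press down the red wing of the mill's spring-return dial, past the first two clicks to the third, and finish while still holding it down there with the fingers, because it springs back if released. Leave the other two pucks in the mould and the other kitchen things where they stand.

Things in the scene. Friction and masses are not known exactly. Their poses are not given: they have to be found in the camera images.
- puck_green: green pressed seasoning puck, an upright cylinder 44 mm in diameter and 46 mm tall, about 90 g; origin at the centre of its underside, z up along its axis. It starts in one of the mould's three cavities, 20 mm deep, so its top 26 mm stand out, the top 58 mm above the table. To be moved.
- puck_red: red puck, same size, in another cavity of the mould; stays there; origin at the centre of its underside
- puck_yellow: yellow puck, same size, in another cavity of the mould; stays there; origin at the centre of its underside
- mould: brown wooden mould block fixed to the table, 85 mm (x) by 235 mm (y) by 32 mm high; origin at the centre of its underside. Three round cavities 48 mm in diameter and 20 mm deep, on its y axis at y = -75, 0 and +75 mm; each holds one puck, colours in random order
- mill: white mill fixed to the table, 154 mm by 154 mm, its flat top 115 mm above the table; origin at the centre of its underside. A steel feed well stands on the top, the dial is on its +y face
- well (a point): centre of the floor of the mill's round feed well, 119 mm above the table. The well is 66 mm in inner and 78 mm in outer diameter, its rim 16 mm above its floor (135 mm above the table); axes as the mill's. A puck in it stands 30 mm above the rim.
- dial (a joint): angle (rad) of the mill's dial about a level axis along the mill's y, 95 mm above the table at mill x = 0. 0 at rest, the wing rising 0.45 rad above level towards the mill's +x; grows as the wing is pressed down. Clicks at 0.3, 0.6, 0.9 (third: wing 0.45 rad below level), stiff stop just past it. A spring returns it to 0 from anywhere: about 3 to 9 N at the pad, a slight rise before each click
- wing: the dial (black disc, 60 mm diameter) with its red wing, a bar 10 mm thick, 18 mm wide, with a 34 by 34 mm pad at its end, 46 to 80 mm from the axis. Origin on the dial's axis, at mill x 0, y 95, z 95 mm; the bar's middle lies at y = +10 mm of this frame (30 mm out from the mill's +y face). Axes as the mill's at dial 0, else turned about y by the dial's angle
- wing_pad (a point): centre of the pad's upper face, the place to press, 63 mm out from the dial's axis along the wing (moves with the wing in an arc about the axis; at rest it is 127 mm above the table, at the third click about 72 mm)
- oil_bottle: green glass bottle, 68 mm diameter, 230 mm tall, bystander
- spice_jar: amber jar, 52 mm diameter, 85 mm tall, bystander
- spoon: wooden spoon 240 mm long lying on the table, bystander
- bowl: blue bowl, 130 mm diameter, 50 mm high, bystander
- mug: white mug, 80 mm diameter, 90 mm high, bystander
- pepper_mill: dark wooden pepper mill, 60 mm diameter, 170 mm tall, bystander

How it is judged:
On the way, in this order (a step that is already met when the one before it is completed fails the run):
1. the green puck is lifted clear of the mould in the fingers (height (world z) of puck_green above 0.045 m and contact force between the fingers and puck_green above 0.5 N), for 0.2 s.
2. the green puck stands in the feed well, released, with the dial still at rest (horizontal distance between puck_green and well below 0.014 m and z of puck_green in the frame of well between -0.004 and 0.004 m and angle between puck_green's own z axis and vertical below 0.12 rad and contact force between the fingers and puck_green below 0.05 N and linear speed of puck_green below 0.02 m/s and value of joint dial below 0.15 rad), for 0.2 s.
3. the dial is held at its third click by the fingers (value of joint dial between 0.82 and 1.02 rad and contact force between the fingers and wing above 1.5 N), for 0.3 s.
At the end, for the whole second after the job is handed in: The fingers hold the dial at its third click (0.82 to 1.02 rad), pushing the wing with over 1.5 N; the green puck stands released in the well, within 4 mm of its floor, 14 mm of its centre and 0.12 rad of upright; the red and yellow pucks are in the mould (all of step 3 and horizontal distance between puck_green and well below 0.014 m and z of puck_green in the frame of well between -0.004 and 0.004 m and angle between puck_green's own z axis and vertical below 0.12 rad and contact force between the fingers and puck_green below 0.05 N and z of each of puck_red, puck_yellow in the frame of mould below 0.016 m and linear speed of puck_green below 0.03 m/s); the arm keeps its last pose, push and grip.
It fails at once if the red or the yellow puck is taken out of the mould (z of any of puck_red, puck_yellow in the frame of mould above 0.024 m).
It fails at once if a bystander is pushed more than 40 mm away (distance of any of oil_bottle, spice_jar, spoon, bowl, mug, pepper_mill from where it was at the start of the episode above 0.04 m).
It fails at once if a bystander is knocked over (angle between any of oil_bottle, spice_jar, bowl, mug, pepper_mill's own z axis and vertical above 0.5 rad).
It also fails if it takes over 45 s, if anything falls off the work surface, if the arm or the gripper's body presses on something with over 40 N, if the wrist force passes 120 N, or if a joint passes its speed limit or range.

### The arm

A 6-joint arm with a two-finger parallel gripper is mounted at the origin on the work surface. World frame = base frame: x ahead of the robot, y to its left, z up, the work surface at z = 0. Lengths are in m, angles in rad, forces in N, time in s.
With the tool pointing down it reaches from about 0.275 to 0.75 m from the base axis. Payload 10.2 kg.
Tool frame: the origin (TCP) lies between the finger pads; the fingertips stand 8 mm ahead of it and the grasp point (between the pads) lies 11 mm behind it; z points along the fingers, y is the line along which they close (so a half turn about z gives the same grasp; the last joint's range is limited). The gripper opens to 85 mm and grips with 20 to 120 N. Pads are 22 mm wide; open, the fingers measure 114 mm over their backs; the gripper's body (76 mm by 85 mm) begins 54 mm behind the grasp point. The pads swing forward as they close: fully open they stand 13 mm farther back than shut.
Start: joints at [1.056, 0.313, 1.498, -0, 1.331, -0.223], TCP at [0.151, 0.503, 0.208] pointing down, gripper open.
Joint ranges: [-2.94, 2.94], [-0.97, 2.17], [0.19, 2.56], [-1.23, 4.37], [0.02, 3.11], [-2.88, 2.88]. Speed limits (rad/s): [2.39, 2.39, 3.01, 3.14, 3.14, 3.14].

### API

Orientations are given as a rotation vector (axis times angle).
In Python, from plant import r, optics gives the robot as it stands.
- The arm moves only by the shell command python3 -m handwheel 'ROWS' [FORCE]. ROWS is JSON, a list of rows, each a list of 7 numbers: the shift along the tool's x, y, z in cm, then the turn, a rotation vector about the tool's x, y, z in degrees, then the finger opening in cm, from 0 to 8.54. A call has 1 to 12 rows; each row shifts and turns the commanded pose from where the row before left it, along the tool's axes as they then stand; what a row does not reach is not made up. A row lasts 1/8 s, in which the tool goes at most 62.5 mm and 10.7 degrees, less where a joint would pass 70% of its speed; a pose out of reach is approached as far as the arm can. A call with a gripper value outside its range is refused whole. The fingers move at their own pace and stop on an object; FORCE is the grip in N (left out, the last holds). Time passes only in rows, so rows that do not move let the fingers close. It gives the time, the measured TCP pose, the force, the opening and the grip force at its end, in the units of the state.
- r.state(): the state, without advancing time (a new reading comes with each control period).
- optics.capture(name): name is "side" or "top" or "wrist"; returns the picture (420x560x3 uint8, red, green, blue); there is no depth.
- optics.get_calibration(name): a dict with "vfov" (degrees; the focal length in pixels is half the picture's height over the tangent of half this angle, whatever the lens; pixels are square), "cx", "cy" (the principal point, pixels), "eye" and "attitude" of the camera in the world. Camera axes: x right, y down, z forward; pixel columns grow to the right and rows downward; lengths in m; the calibration is good to about 2 mm. A picture is of the moment at which its call begins: read the wrist's pose just before it. get_calibration takes no time and is no camera call; for the wrist camera it gives the pose at the moment of the call.
- r.sign_off(): hands the job in; it is judged then, once.
The state is a dict: "time_s": time; "joint_pos": joint angles; "dq": joint speeds; "tau": joint torques, N m; "tool_pos": TCP position; "eef_rot": TCP orientation; "force": force on the tool from outside, world axes, zero at the start; "ft_torque": the same for the moment, N m; "width": opening from 0.0 (shut) to 1.0 (fully open); "grasp_force": force on a finger pad.
Only numpy, scipy, OpenCV 4.12 (cv2) and the standard library are available. Lean on these libraries where they do the work, as an engineer would, in place of code of your own. Each camera call takes 0.05 s, during which the arm holds its last target. There are 200 camera calls.

## Working session

There is one attempt and no reset: what is moved stays moved. The work goes in short steps, Python scripts to look and compute and a shell command to move; the robot and the scene stay as the last step left them, time stands still between calls to the robot, and variables do not carry over. Pictures are saved under pics/ and viewed, at most 10 in all, crops included, and the job is handed in when it is done.

```bash
mkdir -p pics; ls; python3 - <<'E'
from plant import r, optics
import cv2, numpy as np
ims=[]
for n in("top","side"):
    im=optics.capture(n); np.save(f'pics/{n}0.npy',im); c=optics.get_calibration(n); print(n,c)
    cv2.imwrite(f'pics/{n}0.png',im[:,:,::-1])
print(r.state())
E
```

```text
pics
top {'vfov': 45.51536402070007, 'cx': 281.24288638075075, 'cy': 217.26198650404993, 'eye': array([ 0.31151862, -0.02083376,  1.63108902]), 'attitude': array([-2.16891719,  2.12776968, -0.16029262])}
side {'vfov': 44.898391214467296, 'cx': 276.7501557663528, 'cy': 208.3910058940589, 'eye': array([ 0.35832356, -1.05577692,  1.11138656]), 'attitude': array([-2.33623959,  0.15171335, -0.08939452])}
{'time_s': 0.1, 'joint_pos': array([ 1.05552403e+00,  3.13380406e-01,  1.49836289e+00,  1.92192146e-05,
        1.33103292e+00, -2.23393446e-01]), 'dq': array([ 0.00262007, -0.00248394, -0.00212637,  0.00023   ,  0.00189181,
       -0.0004973 ]), 'tau': array([ 3.48057612e-03, -4.12905586e+01, -2.60139316e+01, -1.42164881e-04,
        3.15769779e-03,  7.43195756e-06]), 'tool_pos': array([0.15093922, 0.50255769, 0.20739864]), 'eef_rot': array([-4.56798850e-01, -3.10775522e+00,  1.72294171e-03]), 'force': array([-0.39461088,  0.01040385, -0.18886106]), 'ft_torque': array([ 0.03463263,  0.02692116, -0.01312815]), 'grasp_force': 0.0, 'width': 1.0000000641374693}
```

View pics/top0.png

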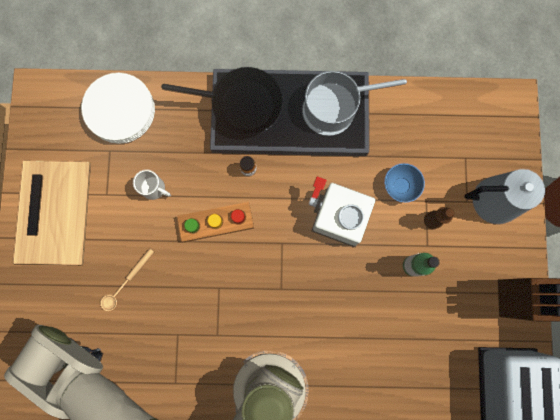

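View pics/side0.png

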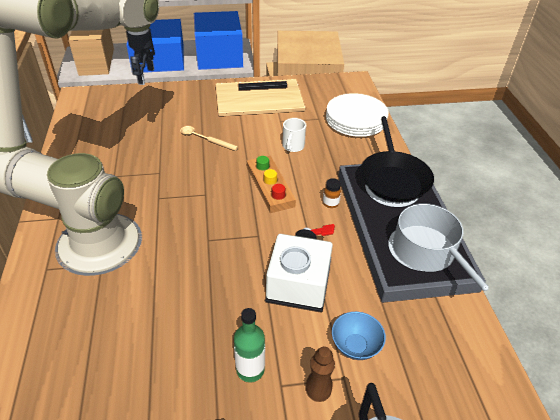

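The top view shows the mould at about (214,221), with green at its left end (191,226), yellow at (214,221) and red at (237,216). The mill is at (344,214), its well at (349,217) and the red wing at (319,187). In the side view, green is at (263,162), the well at (295,260) and the wing at (322,231).

```bash
cat > h.py <<'E'
import numpy as np, cv2
from plant import r, optics
from scipy.spatial.transform import Rotation as R
def ray(c,uv,h=420):
    f=h/2/np.tan(np.radians(c['vfov'])/2)
    d=np.array([(uv[0]-c['cx'])/f,(uv[1]-c['cy'])/f,1.])
    d=R.from_rotvec(c['attitude']).apply(d); return np.array(c['eye']),d/np.linalg.norm(d)
def plane(c,uv,z):
    e,d=ray(c,uv); return e+d*(z-e[2])/d[2]
def tri(*cu):
    A=np.zeros((3,3));b=np.zeros(3);L=[ray(c,u) for c,u in cu]
    for e,d in L:
        M=np.eye(3)-np.outer(d,d);A+=M;b+=M@e
    p=np.linalg.solve(A,b); return p,[1e3*np.linalg.norm(np.cross(p-e,d)) for e,d in L]
def proj(c,p,h=420):
    f=h/2/np.tan(np.radians(c['vfov'])/2)
    q=R.from_rotvec(c['attitude']).inv().apply(np.asarray(p)-c['eye']); return f*q[:2]/q[2]+[c['cx'],c['cy']]
def blobs(im,lo,hi,box=None,amin=15):
    hsv=cv2.cvtColor(im,cv2.COLOR_RGB2HSV); m=cv2.inRange(hsv,np.array(lo),np.array(hi))
    if box: k=np.zeros_like(m); k[box[1]:box[3],box[0]:box[2]]=255; m&=k
    n,_,st,ce=cv2.connectedComponentsWithStats(m)
    return m,sorted([(int(st[i,4]),ce[i].round(1),st[i,:4]) for i in range(1,n) if st[i,4]>=amin],key=lambda t:-t[0])
E
python3 - <<'E'
from h import *
C={n:optics.get_calibration(n) for n in("top","side")}
I={n:np.load(f'pics/{n}0.npy') for n in C}
B={'top':(175,170,380,260),'side':(230,140,345,320)}
for n in C:
    for nm,lo,hi in(('green',(45,100,40),(80,255,255)),('yellow',(22,150,120),(32,255,255)),('red',(0,190,100),(5,255,255)),('red2',(174,190,100),(180,255,255)),('white',(0,0,200),(180,40,255))):
        print(n,nm,[(a,c.tolist(),s.tolist()) for a,c,s in blobs(I[n],lo,hi,B[n])[1][:4]])
a=cv2.resize(I['top'][170:260,175:385],None,fx=3.8,fy=3.8,interpolation=cv2.INTER_CUBIC)
b=cv2.resize(I['side'][145:315,240:345],None,fx=1.4*2.4,fy=1.4*2.4,interpolation=cv2.INTER_CUBIC)[:,:]
cv2.imwrite('pics/ct.png',a[:,:,::-1]);cv2.imwrite('pics/cs.png',b[:,:,::-1])
E
```

```text
top green [(142, [191.1, 225.0], [185, 219, 14, 13])]
top yellow [(120, [214.0, 220.1], [208, 214, 13, 13])]
top red [(135, [237.3, 215.8], [231, 210, 14, 13]), (128, [318.2, 185.4], [313, 177, 13, 20])]
top red2 []
top white [(2000, [345.0, 211.8], [316, 183, 59, 60])]
side green [(151, [262.4, 162.6], [257, 156, 12, 14])]
side yellow [(167, [270.2, 176.2], [264, 169, 13, 15])]
side red [(176, [278.0, 191.2], [272, 184, 13, 15]), (174, [324.4, 230.0], [311, 224, 24, 12])]
side red2 []
side white [(3620, [298.6, 270.5], [267, 234, 65, 74]), (185, [294.6, 144.8], [285, 140, 19, 12]), (89, [332.1, 201.3], [326, 196, 14, 10])]
```

View pics/cs.png

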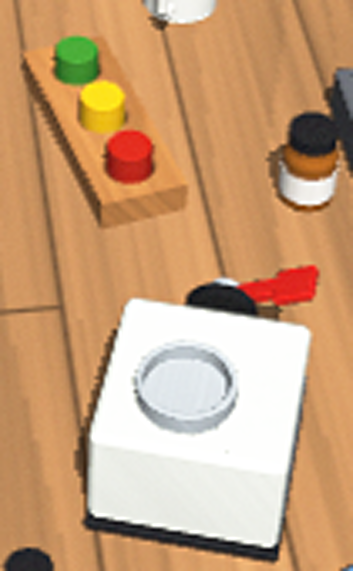

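```bash
python3 - <<'E'
from h import *
C={n:optics.get_calibration(n) for n in("top","side")}
I={n:np.load(f'pics/{n}0.npy') for n in C}
for nm,t,s in(('green',(191.1,225),(262.9,159.9)),('yellow',(214,220.1),(270.7,173.6)),('red',(237.3,215.8),(278.7,188.5)),('well',(349,217),(295.4,259)),('pad',(319,183.5),(328,228.5))):
    p,e=tri((C['top'],t),(C['side'],s)); print(nm,p.round(4),np.round(e,1))
m,_=blobs(I['top'],(0,0,200),(180,40,255),(310,175,380,250))
cs=max(cv2.findContours(m,0,2)[0],key=cv2.contourArea); q=cv2.boxPoints(cv2.minAreaRect(cs)); print([(u.round(1),plane(C['top'],u,.115).round(4)) for u in q])
w=optics.get_calibration('wrist'); s=r.state()
T=R.from_rotvec(s['eef_rot']); print(w,'cam in tool',T.inv().apply(w['eye']-s['tool_pos']),T.inv().as_matrix()@R.from_rotvec(w['attitude']).as_matrix()); print(T.as_matrix().round(3))
E
```

```text
green [0.512  0.26   0.0533] [1.2 1.2]
yellow [0.529  0.188  0.0526] [1. 1.]
red [0.5446 0.1144 0.0519] [1.2 1.2]
well [ 0.5373 -0.2323  0.1202] [1. 1.]
pad [ 0.6404 -0.1398  0.1231] [2.1 2.1]
[(array([314.9, 226.1], dtype=float32), array([ 0.5071, -0.1287,  0.115 ])), (array([330.9, 182.1], dtype=float32), array([ 0.645 , -0.1769,  0.115 ])), (array([375.7, 198.5], dtype=float32), array([ 0.5965, -0.3155,  0.115 ])), (array([359.8, 242.4], dtype=float32), array([ 0.4597, -0.2657,  0.115 ]))]
{'vfov': 69.52408401007398, 'cx': 274.10312592052367, 'cy': 212.25540843068694, 'eye': array([0.07436047, 0.52611478, 0.37371849]), 'attitude': array([2.30774951, 1.71695619, 0.27057473])} cam in tool [ 0.08016508  0.00033342 -0.16629788] [[ 1.87975164e-04 -9.50940850e-01 -3.09372695e-01]
 [ 9.99999980e-01  2.01319165e-04 -1.12080272e-05]
 [ 7.29408236e-05 -3.09372686e-01  9.50940869e-01]]
[[-0.958  0.288 -0.001]
 [ 0.288  0.958 -0.001]
 [ 0.    -0.001 -1.   ]]
```

```bash
python3 -m handwheel '[[0,0,0,0,0,10.1,8.5],[0,0,0,0,0,10.1,8.5],[0,0,0,0,0,10.1,8.5],[0,0,0,0,0,10.1,8.5],[0,0,0,0,0,10.1,8.5],[0,0,0,0,0,10.1,8.5]]' && python3 -m handwheel '[[-3.95,3.74,0,0,0,0,8.5],[-3.95,3.74,0,0,0,0,8.5],[-3.95,3.74,0,0,0,0,8.5],[-3.95,3.74,0,0,0,0,8.5],[-3.95,3.74,0,0,0,0,8.5],[-3.95,3.74,0,0,0,0,8.5],[-3.95,3.74,0,0,0,0,8.5],[-3.95,3.74,0,0,0,0,8.5],[0,0,0,0,0,0,8.5],[0,0,0,0,0,0,8.5]]'
python3 - <<'E'
from h import *
c=optics.get_calibration('wrist');im=optics.capture('wrist')
np.savez('pics/w1.npz',im=im,**c); cv2.imwrite('pics/w1.png',im[:,:,::-1]); s=r.state(); print(s['tool_pos'],R.from_rotvec(s['eef_rot']).as_matrix().round(3),s['joint_pos'])
E
```

```text
time_s: 0.85
tool_pos: [0.151, 0.5027, 0.2076]
eef_rot: [1.97, 2.447, -0.001]
force: [-0.0, 1.3, -1.0]
width: 0.992
grasp_force: 0.0
time_s: 2.1
tool_pos: [0.5118, 0.2604, 0.2075]
eef_rot: [-1.962, -2.453, 0.001]
force: [0.3, 0.5, -0.1]
width: 0.997
grasp_force: 0.0
[0.51152865 0.26082275 0.20777838] [[-0.22   0.975 -0.001]
 [ 0.975  0.22   0.   ]
 [ 0.    -0.001 -1.   ]] [2.67449833e-01 4.22522420e-01 1.34285724e+00 2.44506936e-04
 1.37679712e+00 4.51752454e-02]
```

View pics/w1.png

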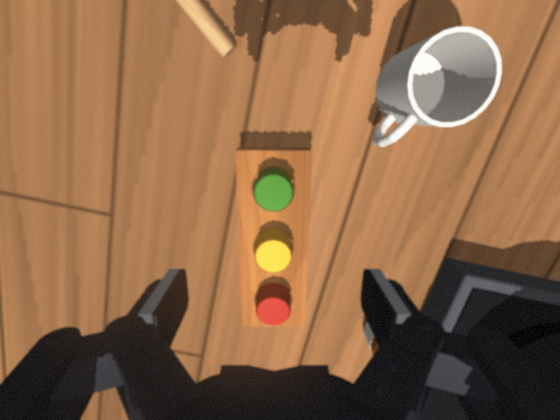

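The wrist view shows the mould square to the tool, with the green top at (273,191), yellow at (273,256) and red at (273,311). The mug is to the upper right, clear of the fingers. Next I triangulate the green top.

```bash
python3 - <<'E'
from h import *
d=np.load('pics/w1.npz');im=d['im'];cw={k:d[k] for k in('vfov','cx','cy','eye','attitude')}
C={n:optics.get_calibration(n) for n in("top","side")}
S={'green':((191.1,225),(262.9,159.9)),'yellow':((214,220.1),(270.7,173.6)),'red':((237.3,215.8),(278.7,188.5))}
for nm,lo,hi in(('green',(45,100,100),(80,255,255)),('yellow',(22,150,190),(32,255,255)),('red',(0,190,160),(5,255,255))):
    m,b=blobs(im,lo,hi,(235,130,315,335)); cs=max(cv2.findContours(m,0,1)[0],key=cv2.contourArea); e=cv2.fitEllipse(cv2.convexHull(cs)); u=e[0]
    p,er=tri((cw,u),(C['top'],S[nm][0]),(C['side'],S[nm][1])); print(nm,b[0][0],np.round(u,1),np.round(e[1],1),p.round(4),np.round(er,1),plane(cw,u,.058).round(4))
    pt,er=tri((cw,u),(C['side'],S[nm][1])); print('  wrist+side',pt.round(4),np.round(er,1))
E
```

```text
green 1061 [273.1 191.8] [35.9 37.4] [0.5114 0.2596 0.0538] [1.2 0.7 1.9] [0.51   0.2604 0.058 ]
  wrist+side [0.5117 0.2593 0.0539] [1.5 1.5]
yellow 840 [272.8 255.9] [30.8 34.2] [0.5279 0.186  0.0554] [1.8 1.6 2. ] [0.5262 0.1862 0.058 ]
  wrist+side [0.5281 0.1848 0.0553] [1.6 1.6]Traceback (most recent call last):
  File "<stdin>", line 6, in <module>
cv2.error: OpenCV(4.12.0) /io/opencv/modules/imgproc/src/shapedescr.cpp:361: error: (-201:Incorrect size of input array) There should be at least 5 points to fit the ellipse in function 'fitEllipseNoDirect'
```

Green stands at (0.511, 0.260), top about 0.054–0.058 by measurement, which agrees with the stated 0.058. I descend and grip.

```bash
python3 -m handwheel '[[-0.1,0,4,0,0,0,8.5],[0,0,4,0,0,0,8.5],[0,0,4,0,0,0,8.5],[0,0,3,0,0,0,8.5],[0,0,1.4,0,0,0,8.5],[0,0,0,0,0,0,8.5]]' 30 && python3 -m handwheel '[[0,0,0,0,0,0,3.5],[0,0,0,0,0,0,3.5],[0,0,0,0,0,0,3.5],[0,0,0,0,0,0,3.5],[0,0,0,0,0,0,3.5],[0,0,0,0,0,0,3.5],[0,0,0,0,0,0,3.5],[0,0,0,0,0,0,3.5]]' 30
```

```text
time_s: 2.9
tool_pos: [0.512, 0.2597, 0.0439]
eef_rot: [-1.961, -2.454, 0.001]
force: [0.2, 0.1, 0.3]
width: 0.996
grasp_force: 0.0
time_s: 3.9
tool_pos: [0.5125, 0.2592, 0.0439]
eef_rot: [1.963, 2.453, -0.0]
force: [0.1, -0.8, 0.2]
width: 0.408
grasp_force: 0.0
```

```bash
python3 - <<'E'
from h import *
a=optics.capture('wrist'); b=optics.capture('side')
c=np.hstack([cv2.resize(a[100:420,130:430],(375,400)),cv2.resize(b[120:220,220:320],(400,400),interpolation=cv2.INTER_CUBIC)]); cv2.imwrite('pics/w2.png',c[:,:,::-1])
E
```

```text
(no output)
```

View pics/w2.png

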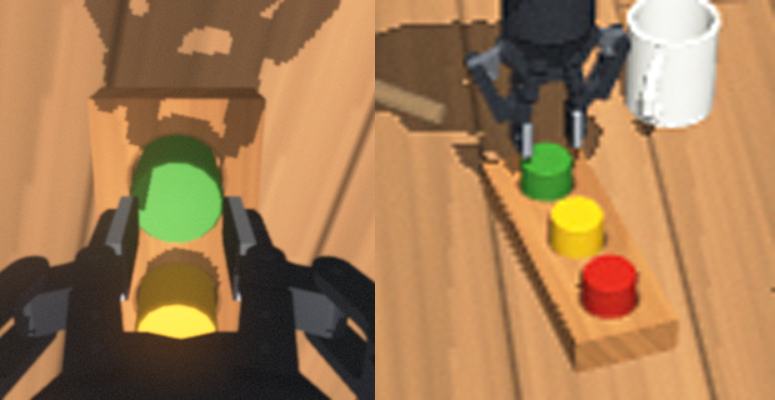

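The pads look open and above the puck in both views: in the wrist crop the pads are at (122,250) and (238,250), and in the side crop their tips are at (527,155) and (577,145). I'll triangulate the tips to get their real height.

```bash
python3 - <<'E'
from h import *
s=r.state();T=R.from_rotvec(s['eef_rot']);cw=optics.get_calibration('wrist');cs=optics.get_calibration('side')
print(s['tool_pos'],s['width'],s['grasp_force'])
for z in(-.011,0,.008):
  for y in(-.0175,.0175):
    p=s['tool_pos']+T.apply([0,y,z]); w=proj(cw,p);q=proj(cs,p)
    print(z,y,p.round(3),'wristcrop',((w-[130,100])*1.25).round(),'sidecrop',((q-[220,120])*4-[-375,0]).round())
for nm,p in(('puck top',(.5114,.26,.058)),('puck top low',(.5114,.26,.054))):
    w=proj(cw,p);q=proj(cs,p);print(nm,((w-[130,100])*1.25).round(),((q-[220,120])*4+[375,0]).round())
E
```

```text
[0.5125299  0.25921981 0.04389104] 0.4115063341842872 0.0
-0.011 -0.0175 [0.495 0.255 0.055] wristcrop [143. 202.] sidecrop [526. 163.]
-0.011 0.0175 [0.53  0.263 0.055] wristcrop [220. 202.] sidecrop [566. 154.]
0 -0.0175 [0.495 0.255 0.044] wristcrop [145. 191.] sidecrop [526. 174.]
0 0.0175 [0.53  0.263 0.044] wristcrop [217. 191.] sidecrop [566. 165.]
0.008 -0.0175 [0.495 0.255 0.036] wristcrop [146. 184.] sidecrop [526. 181.]
0.008 0.0175 [0.53  0.263 0.036] wristcrop [216. 184.] sidecrop [566. 172.]
puck top [179. 203.] [544. 155.]
puck top low [179. 199.] [544. 159.]
```

The tip height is ambiguous: the gap may simply still be just wider than the puck. I lower slightly (the tips still clear the mould top at 0.032) and close further, watching the grip force.

```bash
python3 -m handwheel '[[0,0,0.4,0,0,0,3.5],[0,0,0,0,0,0,2.5],[0,0,0,0,0,0,2.5],[0,0,0,0,0,0,1.5],[0,0,0,0,0,0,1.5],[0,0,0,0,0,0,1.5]]' 30
python3 - <<'E'
from h import *
a=optics.capture('wrist'); b=optics.capture('side')
c=np.hstack([cv2.resize(a[100:420,130:430],(375,400)),cv2.resize(b[120:220,220:320],(400,400),interpolation=cv2.INTER_CUBIC)]); cv2.imwrite('pics/w3.png',c[:,:,::-1])
E
```

```text
time_s: 4.75
tool_pos: [0.5126, 0.2592, 0.0399]
eef_rot: [1.962, 2.453, 0.0]
force: [-0.4, 0.1, -1.2]
width: 0.175
grasp_force: 0.0
```

View pics/w3.png

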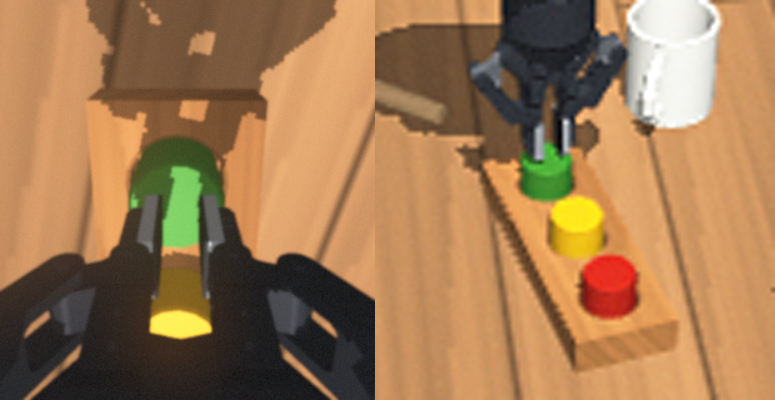

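The pads are plainly above the puck: the gap is narrower than the puck, with the tips in the side crop at (539,158) and (565,153), and there is no force. So the tips stand higher than the TCP data implied. I'll triangulate them.

```bash
python3 - <<'E'
from h import *
s=r.state();T=R.from_rotvec(s['eef_rot']);cw=optics.get_calibration('wrist');cs=optics.get_calibration('side')
print(s['tool_pos'],s['force'],s['width'])
for w,q in(((250,257.6),(261,159.5)),((295.6,257.6),(267.5,158.2))):
    p,e=tri((cw,w),(cs,q));print(p.round(4),np.round(e,1),T.inv().apply(p-s['tool_pos']).round(4))
for z in(-.04,-.03,-.02,-.01,0,.008): # TCP axis line
    p=s['tool_pos']+T.apply([0,0,z]);print(z,p[2].round(3),(np.array(proj(cs,p)-[220,120])*4+[375,0]).round(),((proj(cw,p)-[130,100])*1.25).round())
E
```

```text
[0.51254162 0.25923005 0.03991481] [ 0.07056225 -0.12809747  0.74294043] 0.1740170177775093
[0.5025 0.2603 0.0554] [4.5 4.5] [ 0.0032 -0.0096 -0.0155]
[0.5261 0.2654 0.0542] [3.3 3.3] [ 0.0031  0.0146 -0.0143]
-0.04 0.08 [546. 135.] [182. 237.]
-0.03 0.07 [546. 144.] [182. 223.]
-0.02 0.06 [546. 154.] [181. 211.]
-0.01 0.05 [546. 164.] [181. 201.]
0 0.04 [546. 173.] [181. 191.]
0.008 0.032 [546. 180.] [181. 184.]
```

```bash
python3 -m handwheel '[[0,0,-1,0,0,0,8],[0,0,0,0,0,0,8],[0,0,0,0,0,0,8],[0,0,0,0,0,0,8],[0,0,0,0,0,0,8],[0,0,0,0,0,0,8],[0,0,0,0,0,0,8]]' 30 && python3 -m handwheel '[[0,0,1,0,0,0,8],[0,0,1,0,0,0,8],[0,0,0.8,0,0,0,8],[0,0,0.5,0,0,0,8],[0,0,0,0,0,0,8]]' && python3 -m handwheel '[[0,0,0,0,0,0,6],[0,0,0,0,0,0,5],[0,0,0,0,0,0,4],[0,0,0,0,0,0,3.5],[0,0,0,0,0,0,3],[0,0,0,0,0,0,3],[0,0,0,0,0,0,3],[0,0,0,0,0,0,3]]' 30
python3 - <<'E'
from h import *
a=optics.capture('wrist'); b=optics.capture('side')
c=np.hstack([cv2.resize(a[100:420,130:430],(375,400)),cv2.resize(b[120:220,220:320],(400,400),interpolation=cv2.INTER_CUBIC)]); cv2.imwrite('pics/w4.png',c[:,:,::-1])
E
```

```text
time_s: 5.72
tool_pos: [0.5125, 0.2592, 0.0498]
eef_rot: [-1.962, -2.453, 0.0]
force: [0.5, 0.1, 0.3]
width: 0.937
grasp_force: 0.0
time_s: 6.35
tool_pos: [0.5124, 0.2592, 0.0165]
eef_rot: [-1.962, -2.453, 0.001]
force: [-0.0, -0.1, -0.4]
width: 0.938
grasp_force: 0.0
time_s: 7.35
tool_pos: [0.5128, 0.2593, 0.0174]
eef_rot: [1.962, 2.453, 0.001]
force: [-1.0, -1.2, 5.9]
width: 0.498
grasp_force: 31.0
```

Gripped at about 43 mm with 31 N. Lift straight up and check.

```bash
python3 -m handwheel '[[0,0,-1,0,0,0,3],[0,0,-2,0,0,0,3],[0,0,-3,0,0,0,3],[0,0,-4,0,0,0,3],[0,0,-4,0,0,0,3],[0,0,-2.5,0,0,0,3],[0,0,0,0,0,0,3],[0,0,0,0,0,0,3]]'
python3 - <<'E'
from h import *
a=optics.capture('wrist'); b=optics.capture('side'); np.save('pics/s4.npy',b)
c=np.hstack([cv2.resize(a[100:420,130:430],(375,400)),cv2.resize(b[60:220,200:360],(400,400),interpolation=cv2.INTER_CUBIC)]); cv2.imwrite('pics/w5.png',c[:,:,::-1])
E
```

```text
time_s: 8.45
tool_pos: [0.5119, 0.259, 0.1806]
eef_rot: [-1.962, -2.452, 0.003]
force: [-0.3, 0.2, -1.2]
width: 0.498
grasp_force: 30.7
```

View pics/w5.png

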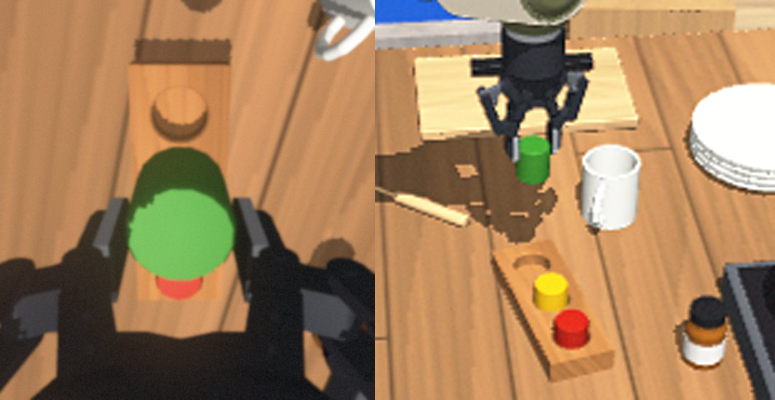

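The puck is held upright and the mould's green cavity is empty; red and yellow are still in place. I rotate in line with the mill and go just beyond the well, so the wrist camera can see it.

```bash
python3 -m handwheel '[[0,0,0,0,0,10.5,3],[0,0,0,0,0,10.5,3],[0,0,0,0,0,10.5,3],[0,0,0,0,0,0,3]]' && python3 -m handwheel '[[-2.43,0.84,0,0,0,0,3],[-4.87,1.68,0,0,0,0,3],[-4.87,1.68,0,0,0,0,3],[-4.87,1.68,0,0,0,0,3],[-4.87,1.68,0,0,0,0,3],[-4.87,1.68,0,0,0,0,3],[-4.87,1.68,0,0,0,0,3],[-4.87,1.68,0,0,0,0,3],[-4.87,1.68,0,0,0,0,3],[-4.87,1.68,0,0,0,0,3],[-4.87,1.68,0,0,0,0,3],[-2.43,0.84,0,0,0,0,3]]' && python3 -m handwheel '[[0,0,0,0,0,0,3],[0,0,0,0,0,0,3],[0,0,0,0,0,0,3]]'
python3 - <<'E'
from h import *
c=optics.get_calibration('wrist');im=optics.capture('wrist'); s=r.state()
np.savez('pics/w6.npz',im=im,tp=s['tool_pos'],rv=s['eef_rot'],**c); cv2.imwrite('pics/w6.png',im[:,:,::-1])
E
```

```text
time_s: 9.05
tool_pos: [0.5123, 0.2591, 0.181]
eef_rot: [-2.553, -1.83, 0.002]
force: [0.5, 1.1, -1.2]
width: 0.498
grasp_force: 30.7
time_s: 10.55
tool_pos: [0.514, -0.3097, 0.181]
eef_rot: [-2.552, -1.831, 0.001]
force: [0.2, 0.4, -0.8]
width: 0.498
grasp_force: 30.7
time_s: 10.92
tool_pos: [0.5149, -0.3063, 0.182]
eef_rot: [-2.553, -1.831, -0.0]
force: [0.1, -0.5, -0.9]
width: 0.495
grasp_force: 30.7
```

View pics/w6.png

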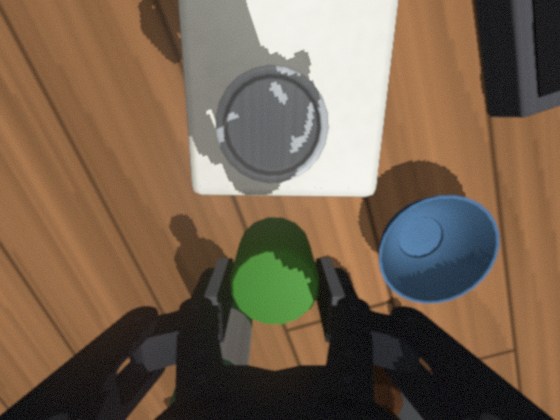

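The wrist view shows the well's outer rim spanning u 216–328 and v 66–182, so its centre is at (272,124). The puck top is at (275,283), the mill's near edge at v≈193 is level in the image, and the bowl is to the right, clear.

```bash
python3 - <<'E'
from h import *
d=np.load('pics/w6.npz');cw={k:d[k] for k in('vfov','cx','cy','eye','attitude')}
C={n:optics.get_calibration(n) for n in("top","side")}
u=(272,124)
print('well plane',plane(cw,u,.135).round(4),'diam',np.linalg.norm(plane(cw,(216,124),.135)-plane(cw,(328,124),.135)))
print('top',plane(C['top'],(349,217),.135).round(4),'side',plane(C['side'],(295.4,257.7),.135).round(4))
w,e=tri((cw,u),(C['top'],(349,217)),(C['side'],(295.4,257.7)));print('tri',w.round(4),np.round(e,1))
T=R.from_rotvec(d['rv']);tp=d['tp'];print(tp,T.as_matrix().round(3))
pu=plane(cw,(275,283.5),tp[2]+.0406);print('puck top',pu.round(4),'in tool',T.inv().apply(pu-tp).round(4))
b=[plane(cw,v,.115) for v in((195,194),(377,194))];print('mill edge',np.round(b,4),np.degrees(np.arctan2(*(b[1]-b[0])[1::-1])),np.linalg.norm(b[1]-b[0]))
for t in(w,plane(cw,u,.135)): print('move cm',(100*T.inv().apply(t-pu)).round(2))
E
```

```text
well plane [ 0.5362 -0.2364  0.135 ] diam 0.07583065294889905
top [ 0.5341 -0.2302  0.135 ] side [ 0.5364 -0.2403  0.135 ]
tri [ 0.5364 -0.2339  0.1266] [2.7 2.7 1.5]
[ 0.5149052  -0.30640333  0.18204397] [[ 0.321  0.947  0.   ]
 [ 0.947 -0.321  0.   ]
 [ 0.     0.    -1.   ]]
puck top [ 0.5156 -0.303   0.2226] in tool [ 0.0034 -0.0005 -0.0406]
mill edge [[ 0.4606 -0.2679  0.115 ]
 [ 0.5977 -0.3143  0.115 ]] -18.687348587864477 0.14471843123255615
move cm [ 7.22 -0.24  9.6 ]
move cm [ 6.98 -0.19  8.76]
```

```bash
python3 -m handwheel '[[1.5,-0.1,0,0,0,0,3],[2.5,-0.1,0,0,0,0,3],[2.05,0,0,0,0,0,3],[1,0,0,0,0,0,3],[0,0,0,0,0,0,3],[0,0,0,0,0,0,3],[0,0,0,0,0,0,3],[0,0,1,0,0,0,3],[0,0,1.5,0,0,0,3],[0,0,1,0,0,0,3],[0,0,1,0,0,0,3],[0,0,0,0,0,0,3]]' && python3 -m handwheel '[[0,0,0.4,0,0,0,3],[0,0,0.4,0,0,0,3],[0,0,0,0,0,0,3]]'
python3 - <<'E'
from h import *
c=optics.get_calibration('wrist');im=optics.capture('wrist'); b=optics.capture('side')
np.savez('pics/w7.npz',im=im,**c)
c=np.hstack([im[150:420,130:430],cv2.resize(b[190:300,250:372],(300,270),interpolation=cv2.INTER_CUBIC)]); cv2.imwrite('pics/w7.png',cv2.resize(c,(800,360))[:,:,::-1])
E
```

```text
time_s: 12.48
tool_pos: [0.5352, -0.2398, 0.136]
eef_rot: [-2.554, -1.827, 0.001]
force: [0.2, 0.4, 0.2]
width: 0.5
grasp_force: 30.7
time_s: 12.85
tool_pos: [0.5354, -0.2399, 0.1287]
eef_rot: [-2.554, -1.828, 0.0]
force: [-1.2, 0.8, -0.9]
width: 0.497
grasp_force: 30.7
```

View pics/w7.png

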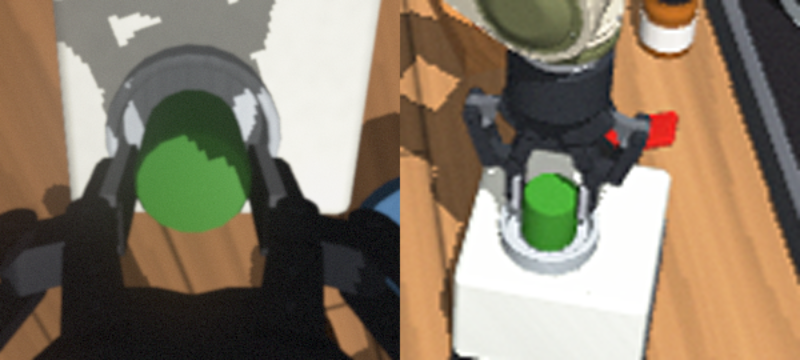

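The puck is inside the ring: in the side crop it is centred at u≈551 against the well at ≈549. Lower the last 4–5 mm and release.

```bash
python3 -m handwheel '[[0,0,0.2,0,0,0,3],[0,0,0.2,0,0,0,3],[0,0,0.1,0,0,0,3],[0,0,0,0,0,0,3],[0,0,0,0,0,0,3]]'
```

```text
time_s: 13.58
tool_pos: [0.5355, -0.24, 0.1244]
eef_rot: [2.554, 1.828, -0.0]
force: [-1.7, 0.9, 5.2]
width: 0.505
grasp_force: 31.3
```

```bash
python3 -m handwheel '[[0,0,0,0,0,0,5],[0,0,0,0,0,0,5.5],[0,0,0,0,0,0,6],[0,0,0,0,0,0,6.5],[0,0,0,0,0,0,6.5],[0,0,-1,0,0,0,6.5],[0,0,-2,0,0,0,6.5],[0,0,-4,0,0,0,6.5],[0,0,-4,0,0,0,6.5],[0,0,-1,0,0,0,4],[0,0,0,0,0,0,2],[0,0,0,0,0,0,0]]' && python3 -m handwheel '[[-5,0,0,0,0,0,0],[-3,0,0,0,0,0,0],[0,0,0,0,0,0,0],[0,0,0,0,0,0,0],[0,0,0,0,0,0,0]]'
python3 - <<'E'
from h import *
c=optics.get_calibration('wrist');im=optics.capture('wrist'); s=r.state(); b=optics.capture('side')
np.savez('pics/w8.npz',im=im,tp=s['tool_pos'],rv=s['eef_rot'],**c)
c=np.hstack([im,cv2.resize(b[190:315,245:345],(336,420),interpolation=cv2.INTER_CUBIC)]); cv2.imwrite('pics/w8.png',cv2.resize(c,(800,375))[:,:,::-1])
E
```

```text
time_s: 15.08
tool_pos: [0.5351, -0.2397, 0.2424]
eef_rot: [-2.553, -1.827, 0.001]
force: [0.1, -0.0, -0.5]
width: 0.123
grasp_force: 0.0
time_s: 15.7
tool_pos: [0.5101, -0.3147, 0.2437]
eef_rot: [-2.553, -1.83, -0.0]
force: [0.0, 1.0, 0.8]
width: 0.002
grasp_force: 0.0
```

View pics/w8.png

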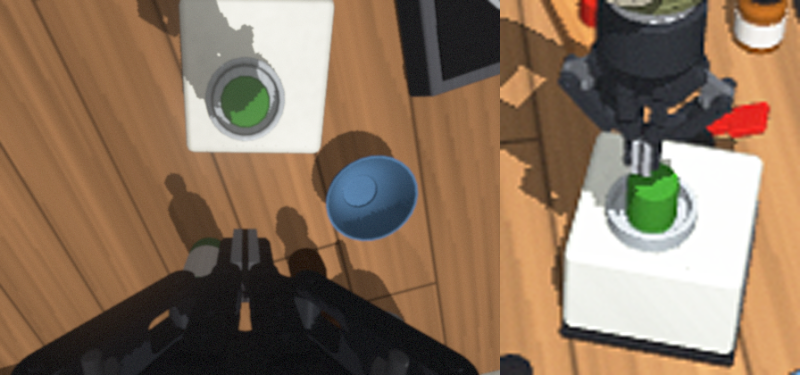

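```bash
python3 - <<'E'
from h import *
d=np.load('pics/w8.npz');im=d['im'];cw={k:d[k] for k in('vfov','cx','cy','eye','attitude')};cs=optics.get_calibration('side')
T=R.from_rotvec(d['rv']);tp=d['tp'];print(tp)
p,e=tri((cw,(274.5,260)),(cs,(292,246.7)));print('tip',p.round(4),np.round(e,1),'in tool',T.inv().apply(p-tp).round(4))
for z in(-.04,-.03,-.02,-.01,0,.008):
    q=tp+T.apply([0,0,z]);print(z,proj(cw,q).round(1),proj(cs,q).round(1))
m,b=blobs(im,(45,80,40),(85,255,255),(225,70,330,150)); print(b[:2])
W=plane(cw,(274.5,109.5),.135)
for a,c,s in b[:1]:
    e=cv2.minEnclosingCircle(max(cv2.findContours(m,0,1)[0],key=cv2.contourArea)); print('circ',e,'puck',plane(cw,e[0],.165).round(4),'well',W.round(4))
pad=np.array([.641,-.138]);
E
```

```text
[ 0.5100743  -0.3148093   0.24384563]
tip [ 0.5109 -0.3117  0.2598] [0.4 0.4] in tool [ 0.0032 -0.0002 -0.0159]
-0.04 [275.9 289.1] [292.1 240.5]
-0.03 [275.8 278.3] [291.9 243.5]
-0.02 [275.7 268.7] [291.7 246.5]
-0.01 [275.6 260.2] [291.6 249.5]
0 [275.5 252.6] [291.4 252.4]
0.008 [275.4 247.1] [291.3 254.8]
[(2278, array([274.9, 113.8]), array([248,  86,  53,  56], dtype=int32))]
circ ((274.5, 113.69999694824219), 28.06324577331543) puck [ 0.5352 -0.2391  0.165 ] well [ 0.5364 -0.2358  0.135 ]
```

The puck stands about 3 mm from the well centre. The shut fingertips stand about 17 mm behind the TCP. The pad estimate is (0.641, −0.138) from both the triangulation and the mill geometry. I go above it and tilt the tool 18° away from the mill, to keep the body clear of the mill's top.

```bash
python3 -m handwheel '[[2,0.7,0,0,0,0,0],[4.1,1.3,0,0,0,0,0],[4.1,1.3,0,0,0,0,0],[4.1,1.3,0,0,0,0,0],[4.1,1.3,0,0,0,0,0],[2.3,0.8,0,0,0,0,0],[0,0,0,0,-9,0,0],[0,0,0,0,-9,0,0],[0,0,0,0,0,0,0],[0,0,0,0,0,0,0]]'
python3 - <<'E'
from h import *
s=r.state();T=R.from_rotvec(s['eef_rot']);print(s['tool_pos'],T.as_matrix().round(3),s['joint_pos'].round(2))
tip=s['tool_pos']+T.apply([0,0,-.018]);print('tip',tip.round(4))
x=np.array([.947,-.321,0]);y=np.array([.321,.947,0]);cen=np.array([.5539,-.218,0])
print('tip in mill',(tip-cen)@x,(tip-cen)@y)
cw=optics.get_calibration('wrist');im=optics.capture('wrist');m,b=blobs(im,(0,170,60),(6,255,255),None,30);print(b[:3])
for xx in(.046,.080):
  for dy in(-.017,.017):
    c,sn=np.cos(.45),np.sin(.45);q=cen+x*(xx*c-.005*sn)+y*(.105+dy)+[0,0,.095+xx*sn+.005*c];print('pad corner',q.round(4),proj(cw,q).round(1))
cn=max(cv2.findContours(m,0,2)[0],key=cv2.contourArea);print(cv2.approxPolyDP(cn,3,True)[:,0].tolist())
E
```

```text
time_s: 17.05
tool_pos: [0.6401, -0.1409, 0.244]
eef_rot: [2.387, 1.709, -0.375]
force: [-0.3, -1.1, 0.0]
width: -0.0
grasp_force: 0.0
[ 0.64011841 -0.14088156  0.24398448] [[ 0.307  0.947 -0.099]
 [ 0.901 -0.322 -0.291]
 [-0.307  0.    -0.952]] [-0.26  0.64  0.94 -0.31  1.58  0.06]
tip [ 0.6419 -0.1356  0.2611]
tip in mill 0.05689499704260821 0.10623550986623541
[(686, array([272.4, 157.5]), array([229, 146,  64,  33], dtype=int32))]
pad corner [ 0.6193 -0.1473  0.1195] [256.6 172.2]
pad corner [ 0.6302 -0.1151  0.1195] [255.2 138.5]
pad corner [ 0.6483 -0.1571  0.1343] [289.  179.8]
pad corner [ 0.6592 -0.1249  0.1343] [290.1 145.2]
[[229, 148], [230, 154], [263, 158], [264, 163], [275, 167], [277, 164], [288, 178], [290, 150], [261, 146], [258, 155]]
```

The predicted pad corners match the red mask (right edge u 289 against 290, bottom 180 against 178). Descend vertically to just above the pad, then press.

```bash
python3 -m handwheel '[[1.23,0,3.81,0,0,0,0],[1.23,0,3.81,0,0,0,0],[1.23,0,3.81,0,0,0,0],[0.31,0,0.95,0,0,0,0],[0,0,0,0,0,0,0]]' && python3 -m handwheel '[[0.31,0,0.95,0,0,0,0],[0.31,0,0.95,0,0,0,0],[0,0,0,0,0,0,0]]' && python3 -m handwheel '[[0.31,0,0.95,0,0,0,0],[0.31,0,0.95,0,0,0,0],[0,0,0,0,0,0,0]]'
python3 - <<'E'
from h import *
b=optics.capture('side');m,q=blobs(b,(0,170,60),(6,255,255),(296,205,350,265),10);print(q)
cs=optics.get_calibration('side')
x=np.array([.947,-.321,0]);y=np.array([.321,.947,0]);cen=np.array([.5539,-.218,0])
for a in np.arange(0,1.05,.15):
    print(round(a,2),[proj(cs,cen+x*(xx*np.cos(.45-a))+y*.105+[0,0,.095+xx*np.sin(.45-a)]).round(1).tolist() for xx in(.046,.063,.08)])
E
```

```text
time_s: 17.73
tool_pos: [0.6401, -0.1422, 0.1147]
eef_rot: [2.387, 1.707, -0.377]
force: [0.1, 0.5, 0.1]
width: -0.001
grasp_force: 0.0
time_s: 18.1
tool_pos: [0.6397, -0.1415, 0.0934]
eef_rot: [2.387, 1.708, -0.379]
force: [-0.2, 0.3, 1.9]
width: -0.004
grasp_force: 1.2
time_s: 18.48
tool_pos: [0.6401, -0.1417, 0.0734]
eef_rot: [2.386, 1.708, -0.378]
force: [3.0, -1.8, 4.8]
width: 0.003
grasp_force: 2.5
[(129, array([325.3, 237.1]), array([313, 232,  23,  13], dtype=int32))]
0.0 [[321.5, 229.0], [327.3, 228.0], [333.2, 226.9]]
0.15 [[322.2, 230.8], [328.3, 230.4], [334.4, 230.0]]
0.3 [[322.6, 232.6], [328.8, 232.9], [335.0, 233.1]]
0.45 [[322.5, 234.3], [328.7, 235.3], [334.9, 236.2]]
0.6 [[322.1, 236.0], [328.1, 237.5], [334.1, 239.1]]
0.75 [[321.4, 237.6], [327.1, 239.7], [332.8, 241.8]]
0.9 [[320.3, 239.0], [325.6, 241.6], [330.8, 244.3]]
1.05 [[318.9, 240.3], [323.6, 243.4], [328.3, 246.4]]
```

The dial is at about 0.6 rad, judging by the side view. Continue in small steps until the stiff stop shows in the force.

```bash
python3 -m handwheel '[[0.31,0,0.95,0,0,0,0],[0,0,0,0,0,0,0]]' && python3 -m handwheel '[[0.12,0,0.38,0,0,0,0],[0,0,0,0,0,0,0]]'
cat > d.py <<'E'
from h import *
b=optics.capture('side');m,q=blobs(b,(0,170,60),(6,255,255),(296,205,350,265),10);print(q)
ys,xs=np.nonzero(m);k=xs>=xs.max()-1;print('outer end',xs.max(),ys[k].min(),ys[k].max(),'slope',np.polyfit(xs,ys,1)[0].round(3)); print(r.state()['force'].round(1))
E
python3 d.py
```

```text
time_s: 18.77
tool_pos: [0.6396, -0.1415, 0.0638]
eef_rot: [2.387, 1.709, -0.379]
force: [0.3, -0.8, 5.9]
width: 0.0
grasp_force: 2.9
time_s: 19.02
tool_pos: [0.6396, -0.1414, 0.0602]
eef_rot: [2.387, 1.708, -0.379]
force: [-0.2, 0.3, 5.5]
width: 0.0
grasp_force: 2.5
[(53, array([322.6, 238. ]), array([315, 234,  18,   9], dtype=int32))]
outer end 332 239 242 slope 0.296
[-0.8 -0.7  5.7]
```

```bash
for i in 1; do python3 -m handwheel '[[0.12,0,0.38,0,0,0,0],[0,0,0,0,0,0,0]]'; done; python3 -m handwheel '[[0.09,0,0.28,0,0,0,0],[0,0,0,0,0,0,0]]'; python3 d.py
```

```text
time_s: 19.32
tool_pos: [0.6397, -0.1415, 0.0564]
eef_rot: [2.387, 1.708, -0.379]
force: [-1.3, 0.6, 6.3]
width: 0.001
grasp_force: 3.0
time_s: 19.58
tool_pos: [0.6399, -0.1415, 0.0538]
eef_rot: [2.387, 1.708, -0.378]
force: [0.0, -0.1, 7.9]
width: -0.004
grasp_force: 3.4
[(22, array([319.2, 237.6]), array([316, 235,   8,   5], dtype=int32))]
outer end 331 241 241 slope 0.293
[-0.4  1.2  8.1]
```

```bash
python3 -m handwheel '[[0.06,0,0.19,0,0,0,0],[0,0,0,0,0,0,0],[0,0,0,0,0,0,0]]'; python3 d.py;  python3 -m handwheel '[[0.06,0,0.19,0,0,0,0],[0,0,0,0,0,0,0],[0,0,0,0,0,0,0]]'; python3 d.py
```

```text
time_s: 20.0
tool_pos: [0.6402, -0.1417, 0.0522]
eef_rot: [2.386, 1.707, -0.377]
force: [0.1, 0.9, 8.9]
width: 0.001
grasp_force: 3.6
[(22, array([318.9, 237.5]), array([316, 235,   8,   5], dtype=int32))]
outer end 323 238 239 slope 0.332
[0.2 0.6 8.6]
time_s: 20.42
tool_pos: [0.6403, -0.1417, 0.0505]
eef_rot: [2.386, 1.707, -0.377]
force: [-0.4, 0.3, 10.4]
width: 0.001
grasp_force: 4.1
[(18, array([318.9, 237.8]), array([316, 236,   8,   4], dtype=int32))]
outer end 323 238 239 slope 0.304
[-0.9 -0.4  9.3]
```

```bash
cat > e.py <<'E'
from h import *
x=np.array([.947,-.321,0]);y=np.array([.321,.947,0]);cen=np.array([.5539,-.218,0])
for n in('wrist','side','top'):
    c=optics.get_calibration(n);im=optics.capture(n);hsv=cv2.cvtColor(im,cv2.COLOR_RGB2HSV)
    m=(((hsv[...,0]<7)|(hsv[...,0]>173))&(hsv[...,1]>150)&(hsv[...,2]>35)).astype(np.uint8)
    p0=proj(c,cen+x*.06+y*.105+[0,0,.08]);g=120 if n=='wrist' else 25
    k=np.zeros_like(m);a,b=p0.astype(int);k[max(0,b-g):b+g,max(0,a-g):a+g]=1;m&=k
    cn=sorted(cv2.findContours(m,0,2)[0],key=cv2.contourArea)[-2:]
    print(n,p0.round(0),m.sum())
    for q in cn: print('  ',cv2.approxPolyDP(q,1.5,True)[:,0].tolist())
    for A in(.6,.75,.9,1.0):
        pts=[cen+x*(xx*np.cos(.45-A)-t*np.sin(.45-A))+y*yy+[0,0,.095+xx*np.sin(.45-A)+t*np.cos(.45-A)] for xx,yy,t in((.08,.122,.005),(.08,.122,-.005),(.046,.122,.005),(.046,.122,-.005),(.08,.088,.005),(.08,.088,-.005))]
        print('  pred',A,[proj(c,p).round(0).astype(int).tolist() for p in pts])
E
python3 e.py
```

```text
wrist [281. 285.] 2839
   [[298, 241], [293, 237], [286, 237], [255, 248], [243, 256], [242, 266], [183, 289], [173, 296], [161, 300], [163, 302], [161, 305], [184, 296], [187, 299], [186, 304], [188, 308], [203, 302], [214, 304], [220, 308], [238, 301], [243, 294], [246, 270], [253, 265], [258, 265], [261, 255], [286, 255], [289, 265], [297, 266], [299, 255]]
  pred 0.6 [[325, 274], [319, 258], [251, 282], [249, 266], [319, 318], [314, 303]]
  pred 0.75 [[318, 256], [310, 243], [250, 271], [246, 256], [313, 300], [306, 286]]
  pred 0.9 [[308, 240], [298, 229], [247, 261], [240, 248], [304, 284], [296, 272]]
  pred 1.0 [[300, 231], [290, 222], [245, 254], [236, 243], [298, 274], [289, 264]]
side [327. 239.] 19
   [[316, 236], [318, 239], [323, 239]]
  pred 0.6 [[335, 233], [334, 236], [323, 230], [323, 233], [334, 242], [333, 245]]
  pred 0.75 [[334, 236], [333, 238], [323, 232], [322, 234], [333, 245], [331, 247]]
  pred 0.9 [[332, 239], [331, 241], [322, 234], [320, 236], [331, 248], [329, 250]]
  pred 1.0 [[331, 240], [329, 242], [321, 235], [319, 236], [330, 249], [327, 251]]
top [317. 184.] 74
   [[323, 185], [320, 184], [318, 188], [314, 189], [312, 195], [316, 196], [321, 191]]
  pred 0.6 [[315, 176], [314, 177], [311, 186], [311, 187], [325, 180], [324, 181]]
  pred 0.75 [[314, 178], [314, 179], [311, 187], [310, 188], [324, 181], [324, 183]]
  pred 0.9 [[313, 180], [313, 181], [311, 187], [310, 189], [323, 183], [323, 185]]
  pred 1.0 [[313, 181], [312, 183], [310, 188], [310, 190], [323, 185], [322, 187]]
```

Three indications put the dial at about 0.94–1.03 rad, near the upper limit. I back off 3 mm and re-measure.

```bash
python3 -m handwheel '[[-0.09,0,-0.29,0,0,0,0],[0,0,0,0,0,0,0],[0,0,0,0,0,0,0]]'; python3 e.py | sed -n '1,3p'; python3 -m handwheel '[[-0.09,0,-0.29,0,0,0,0],[0,0,0,0,0,0,0],[0,0,0,0,0,0,0]]'; python3 e.py | sed -n '1,6p'
```

```text
time_s: 21.0
tool_pos: [0.6409, -0.1419, 0.0533]
eef_rot: [2.385, 1.707, -0.375]
force: [4.4, -0.9, 5.1]
width: 0.004
grasp_force: 3.6
wrist [280. 281.] 2761
   [[177, 290]]
   [[296, 237], [285, 238], [258, 247], [244, 256], [244, 263], [242, 265], [184, 285], [188, 307], [206, 302], [219, 307], [235, 299], [240, 299], [243, 294], [247, 269], [252, 265], [259, 265], [260, 256], [263, 254], [273, 256], [286, 255], [289, 266], [299, 267], [301, 246]]
time_s: 21.52
tool_pos: [0.641, -0.1419, 0.0561]
eef_rot: [2.385, 1.707, -0.374]
force: [4.8, -2.1, 4.9]
width: -0.003
grasp_force: 3.2
wrist [279. 277.] 2791
   [[303, 245], [296, 237], [268, 244], [247, 253], [244, 264], [186, 282], [189, 305], [207, 302], [219, 306], [223, 302], [242, 297], [247, 269], [250, 266], [259, 265], [260, 256], [264, 254], [273, 256], [284, 254], [288, 257], [289, 266], [297, 266], [301, 269]]
  pred 0.6 [[322, 265], [316, 250], [250, 273], [249, 258], [316, 309], [311, 294]]
  pred 0.75 [[315, 248], [307, 236], [250, 262], [245, 249], [310, 292], [304, 279]]
  pred 0.9 [[306, 233], [296, 223], [247, 253], [240, 241], [302, 276], [294, 266]]
  pred 1.0 [[298, 225], [288, 216], [244, 247], [235, 236], [296, 268], [287, 258]]
```

The wing edges now match about 0.91 rad (outer corner u 296, edge slope −0.33) with about 7 N on it. Let it settle, check the green puck and the force, then hand in.

```bash
python3 -m handwheel '[[0,0,0,0,0,0,0],[0,0,0,0,0,0,0],[0,0,0,0,0,0,0],[0,0,0,0,0,0,0]]'; python3 - <<'E'
from h import *
for n in('side','top'):
    im=optics.capture(n);c=optics.get_calibration(n)
    print(n,blobs(im,(45,100,40),(80,255,255),(270,190,375,260) if n=='top' else (270,215,330,290))[1][:2],'expect',proj(c,(.5355,-.238,.165 if n=='top' else .15)).round(1),
      'yellow',blobs(im,(22,150,120),(32,255,255),(175,150,300,260))[1][:1])
print(r.state()['force'],r.state()['tool_pos'])
r.sign_off()
E
```

```text
time_s: 22.18
tool_pos: [0.641, -0.1419, 0.0561]
eef_rot: [2.385, 1.707, -0.374]
force: [4.5, -2.2, 4.0]
width: -0.0
grasp_force: 3.2
side [(338, array([295.4, 255.4]), array([287, 244,  18,  24], dtype=int32))] expect [295.2 253.1] yellow [(152, array([270.1, 176.5]), array([264, 170,  13,  14], dtype=int32))]
top [(154, array([352.7, 215.2]), array([346, 209,  14,  14], dtype=int32))] expect [353.  215.1] yellow []
[ 6.04853203 -2.03146244  4.15572356] [ 0.64101691 -0.14191952  0.05609161]
the job is handed in; nothing more can be done
```

I handed the job in at about 22 s, without seeing the verdict: the green puck stands released in the well about 3 mm off centre, and the fingers hold the dial near its third click (about 0.91 rad by camera, not read directly) with roughly 6–7 N.

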